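Put the loose hand tools back in the chest tray

TASK

Tidy the bench: put the spirit level, the screwdriver, the tape measure and the two impact sockets back into the lift-out tray, each the same way up as it is now and seated on the floor of the pocket cut to its own outline. Set every tool down into its pocket, do not drop or throw it, and leave them all released and at rest.

Things in the scene. Friction and masses are not known exactly. Their poses are not given: they have to be found in the camera images.
- level: Torpedo spirit level, an aluminium bar with black end caps and green vials, 180 (x) x 24 (y) x 46 (z) mm, 0.24 kg, standing on its long edge with the middle vial on top. Origin: centre of its underside; x along its length. Both ends are alike, either way round is right.
- screwdriver: Screwdriver lying down, 185 mm long, 0.15 kg; x points to its blade tip. Origin midway along it, at the height of the underside. Squarish grey and black handle 34 mm wide and high, flat sides, from x -90 (5 mm end cap beyond) to +15 mm, then a 25 mm thick collar to +24; steel shank 9 mm thick to +90, 17 mm up, touching nothing. Balance point about x -26 mm.
- tape_measure: Tape measure, grey case with a black rubber band round it, standing upright as in use: 70 (x) x 38 (y) x 64 (z) mm, round on top, 0.3 kg. Flat sides 38 mm apart (a thin belt clip on one). Origin: centre of its underside. Either way round is right.
- large_socket: Large dark steel impact socket standing on end with its hexagon mouth up: cylinder of 50 mm diameter, 70 mm high, 0.5 kg. Origin: centre of its underside.
- small_socket: Small dark steel impact socket standing on end with its hexagon mouth up: cylinder of 30 mm diameter, 60 mm high, 0.16 kg. Origin: centre of its underside.
- level_module: Fixed black hard-plastic module in the steel tray, 239 (x) x 69 (y) mm, with the pocket of the spirit level, red floored: a plain rectangle 194 (x) x 38 (y) mm centred on the module. Origin: centre of its underside, z up. Pocket floor 14 mm, module top 26 mm, tray rim 30 mm above the origin.
- driver_module: Fixed black hard-plastic module in the steel tray, 239 (x) x 69 (y) mm. Red-floored pocket in the screwdriver's outline: handle part x -99 to +31 mm, 48 wide; shank part on to x +97, 23 wide. Fits only blade towards +x, then the two origins are in line. Origin: centre of its underside, z up. Pocket floor 14 mm, module top 26 mm, tray rim 30 mm above the origin.
- tape_module: Fixed black hard-plastic module in the steel tray, 99 (x) x 79 (y) mm, with the pocket of the tape measure, red floored: a rectangle 84 (x) x 52 (y) mm centred on the module. Origin: centre of its underside, z up. Pocket floor 14 mm, module top 26 mm, tray rim 30 mm above the origin.
- large_socket_module: Fixed black hard-plastic module in the steel tray, 99 (x) x 79 (y) mm, with the round red-floored pocket of the large socket, 64 mm diameter, centred on the module. Origin: centre of its underside, z up. Pocket floor 14 mm, module top 26 mm, tray rim 30 mm above the origin.
- small_socket_module: Fixed black hard-plastic module in the steel tray, 99 (x) x 79 (y) mm, with the round red-floored pocket of the small socket, 44 mm diameter, centred on the module. Origin: centre of its underside, z up. Pocket floor 14 mm, module top 26 mm, tray rim 30 mm above the origin.
There are look-alikes about, which are no part of the job. What is shaped like the screwdriver but purple is not meant.

How it is judged (in metres and radians):
At the end, for the whole second after the job is handed in: Each of the five tools rests in its own pocket: within 12 mm of its module's centre, its underside within 4 mm of the pocket floor's height, upright within 0.12 rad, the level, screwdriver and tape measure in line with their pockets (0.25 rad), all at rest (below 0.02 m/s) (horizontal distance between level and level_module below 0.012 m and z of level in the frame of level_module between 0.01 and 0.018 m and angle between each of level, screwdriver, tape_measure, large_socket, small_socket's own z axis and vertical below 0.12 rad and linear speed of each of level, screwdriver, tape_measure, large_socket, small_socket below 0.02 m/s and angle between the x axis of level and the x axis of level_module, either way round below 0.25 rad and horizontal distance between screwdriver and driver_module below 0.012 m and z of screwdriver in the frame of driver_module between 0.01 and 0.018 m and angle between the x axis of screwdriver and the x axis of driver_module, either way round below 0.25 rad and horizontal distance between tape_measure and tape_module below 0.012 m and z of tape_measure in the frame of tape_module between 0.01 and 0.018 m and angle between the x axis of tape_measure and the x axis of tape_module, either way round below 0.25 rad and horizontal distance between large_socket and large_socket_module below 0.012 m and z of large_socket in the frame of large_socket_module between 0.01 and 0.018 m and horizontal distance between small_socket and small_socket_module below 0.012 m and z of small_socket in the frame of small_socket_module between 0.01 and 0.018 m); the robot touches nothing.
It fails at once if a tool is dropped or thrown: moves faster than 0.9 m/s (a free fall of about 40 mm) while the fingers do not hold it ((linear speed of level above 0.9 m/s and contact force between level and the fingers below 0.05 N) or (linear speed of screwdriver above 0.9 m/s and contact force between screwdriver and the fingers below 0.05 N) or (linear speed of tape_measure above 0.9 m/s and contact force between tape_measure and the fingers below 0.05 N) or (linear speed of large_socket above 0.9 m/s and contact force between large_socket and the fingers below 0.05 N) or (linear speed of small_socket above 0.9 m/s and contact force between small_socket and the fingers below 0.05 N)).
It also fails if it takes over 115 s, if anything falls off the work surface, if the arm or the gripper's body presses on something with over 40 N, if the wrist force passes 120 N, or if a joint passes its speed limit or range.

ROBOT

A 7-joint arm with a two-finger parallel gripper is mounted at the origin on the work surface. World frame = base frame: x ahead of the robot, y to its left, z up, the work surface at z = 0. Lengths are in mm, angles in rad, forces in N, time in s.
With the tool pointing down it reaches from about 400 to 875 mm from the base axis. Payload 19.3 kg.
Tool frame: the origin (TCP) lies at the very end of the fingers, on their centre line; the grasp point (between the pads) lies 19 mm behind it (grip_point_offset is the z of the grasp point in the tool frame, in mm); z points along the fingers, y is the line along which they close (so a half turn about z gives the same grasp; the last joint's range is limited). The gripper opens to 85 mm and grips with 20 to 120 N. Pads are 22 mm wide; open, the fingers measure 114 mm over their backs; the gripper's body (76 mm by 85 mm) begins 54 mm behind the grasp point. The pads swing forward as they close: fully open they stand 13 mm farther back than shut.
Start: joints at [1.087, 0.521, -0.036, 1.599, 0.021, 1.021, -0.113], TCP at [251.279, -572.253, 231.291] pointing down, gripper open.
Joint ranges: [-2.91, 2.91], [-0.3, 2.13], [-1.5, 1.42], [0.17, 2.43], [-1.26, 4.41], [0.16, 1.93], [-2.52, 2.52]. Speed limits (rad/s): [1.89, 1.89, 2.39, 2.39, 3.01, 3.01, 3.01].

INTERFACE

Orientations are given as a 3x3 rotation matrix whose columns are the frame's x, y, z axes.
In Python, from workcell import movep, movel, goto_joints, open_gripper, clamp, wait, inverse_kinematics, read_state, camera, PlanningError, finish_job, grip_point_offset gives the robot as it stands. Calls block until the motion is done:
- movep(position, orientation): joint-space move of the TCP to a pose.
- movel(position, frame=None, max_speed=150, guard=None): straight line of the TCP; frame=None keeps the orientation; max_speed is the mean speed in mm/s. With guard (N) it stops when the force on the tool has changed by that much, and returns True; else False.
- goto_joints(angles): joint-space move.
- open_gripper() and clamp(): open the fingers fully, or close them until they stop; the grip force is fixed at half the most.
- wait(seconds).
- inverse_kinematics(position, orientation): joint angles nearest the present ones, or None.
- read_state(): the state.
- camera(name): name is "side" or "top"; returns a dict with "image" (400x640x3 uint8, blue, green, red), "range_z" (400x640 float32, mm along the optical axis (not along the pixel's ray), 0 where there is no reading), "fx", "fy", "cx", "cy" (pixels), "cam_to_world" (4x4, takes a point from camera to world coordinates). Camera axes: x right, y up, looking along -z (the intrinsics and any distortion apply to the point x, -y, -z); pixel columns grow to the right and rows downward; lengths in mm; the calibration is good to about 2 mm. A picture is of the moment at which its call begins.
A pose or a line that the arm cannot do raises PlanningError and nothing moves.
- finish_job(): hands the job in; it is judged then, once.
The state is a dict: "time": time; "qpos": joint angles; "qvel": joint speeds; "joint_efforts": joint torques, N m; "eef_pos": TCP position; "tool_rot": TCP orientation; "ft_force": force on the tool from outside, world axes, zero at the start; "torque": the same for the moment, N m; "finger_gap": finger opening in mm; "gripper_force": force on a finger pad.
Only numpy, scipy, OpenCV 4.12 (cv2) and the standard library are available. Lean on these libraries where they do the work, as an engineer would, in place of code of your own. Each camera call takes 0.05 s, during which the arm holds its last target. There are 200 camera calls.

## Working session

There is one attempt and no reset: what is moved stays moved. The work goes in short steps, each a Python script; the robot and the scene stay as the last script left them, time stands still between calls to the robot, and variables do not carry over. Pictures are saved under pics/ and viewed, at most 14 in all, crops included, and the job is handed in when it is done.

```bash
ls; mkdir -p pics
cat > h.py <<'E'
import numpy as np, cv2
from workcell import *
def cloud(c):
    h,w=c["range_z"].shape; v,u=np.mgrid[:h,:w]; z=c["range_z"].astype(float)
    P=np.stack([(u-c["cx"])/c["fx"]*z,-(v-c["cy"])/c["fy"]*z,-z,np.ones_like(z)],-1)
    W=(P@np.array(c["cam_to_world"]).T)[...,:3]; W[z==0]=np.nan
    return W
E
python3 - <<'E'
from h import *
for n in ("top","side"):
    c=camera(n); np.savez(n+"0.npz",W=cloud(c),im=c["image"]); cv2.imwrite(f"pics/{n}0.png",c["image"])
    print(n,c["fx"],c["cx"],c["cy"],np.round(c["cam_to_world"],2).tolist(),[k for k in c])
print(read_state(),grip_point_offset)
E
```

```text
pics
top 440.91362192893763 314.26378682364526 197.25016886276944 [[0.01, 0.99, -0.13, 317.9], [-1.0, 0.01, -0.01, -56.81], [-0.01, 0.13, 0.99, 1352.1], [0.0, 0.0, 0.0, 1.0]] ['image', 'range_z', 'fx', 'fy', 'cx', 'cy', 'cam_to_world']
side 517.9634106413941 314.3476534005325 199.1806903739584 [[-0.93, 0.26, -0.26, 109.46], [-0.36, -0.63, 0.69, 952.6], [0.02, 0.74, 0.68, 999.31], [0.0, 0.0, 0.0, 1.0]] ['image', 'range_z', 'fx', 'fy', 'cx', 'cy', 'cam_to_world']
{'time': 0.1, 'qpos': array([ 1.08681513,  0.52196064, -0.03632174,  1.59991961,  0.02118281,
        1.02110633, -0.11281861]), 'qvel': array([ 0.00058721, -0.00287934,  0.00062177, -0.00072851, -0.00097144,
       -0.00040797,  0.00052728]), 'joint_efforts': array([ 4.60661104e-03, -9.28492856e+01,  1.98511139e+00, -3.70528901e+01,
        1.82570581e-02,  5.46864088e-03, -1.89249349e-04]), 'eef_pos': array([ 251.1509274 , -572.0013    ,  230.79070207]), 'tool_rot': array([[ 9.15624756e-01,  4.02033700e-01, -4.58618542e-04],
       [ 4.02033957e-01, -9.15624316e-01,  8.99518245e-04],
       [-5.82856408e-05, -1.00800140e-03, -9.99999490e-01]]), 'ft_force': array([ 0.2045327 , -0.21288637, -0.83390576]), 'torque': array([0.01997688, 0.00338364, 0.00561652]), 'gripper_force': 0.0, 'finger_gap': 85.71828270940401} -18.700000000000003
```

View pics/top0.png

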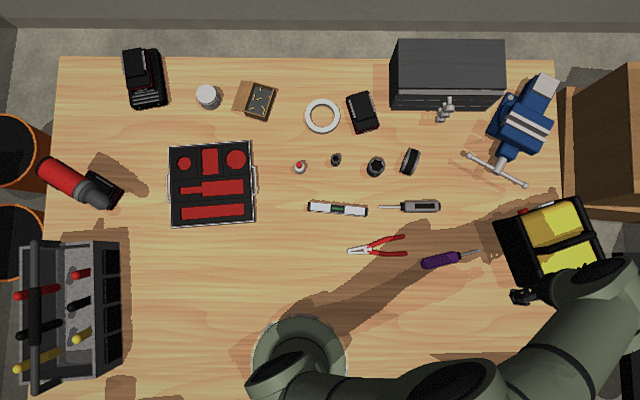

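View pics/side0.png

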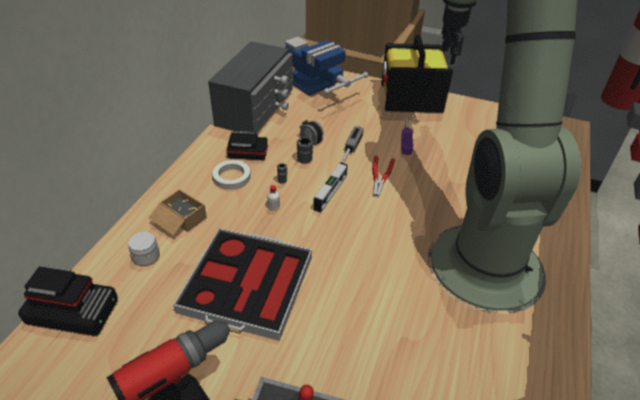

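The top view shows the candidates:
- **Level:** (337,208), the only one.
- **Screwdriver:** grey/black at (410,206). The purple one at (440,260) is a decoy.
- **Tape measure:** upright at (410,161). The battery-like black box at (362,112) is a look-alike.
- **Sockets:** large at (375,166), small at (335,159). The glue bottle at (300,167) is not one.
- **Tray pockets:** small (184,163), tape (210,162), large (236,159), driver (210,188) with its shank to the left, level (212,212).

I'll measure these and check them in a close crop.

Run:
```python
from h import *
d=np.load("top0.npz"); W,im=d["W"],d["im"].astype(int)
cv2.imwrite("pics/crop0.png",cv2.resize(d["im"][130:240,160:450],None,fx=2.7,fy=2.7,interpolation=cv2.INTER_CUBIC))
def rect(P):
    r=cv2.minAreaRect(P[:,:2].astype(np.float32)); b=cv2.boxPoints(r)
    e=[b[1]-b[0],b[2]-b[1]]; l=max(e,key=np.linalg.norm); a=np.degrees(np.arctan2(l[1],l[0]))
    return np.round(r[0],1),np.round(sorted(r[1]),1),round(a,1)
for n,(u0,u1,v0,v1) in dict(level=(300,375,195,222),driver=(376,446,192,218),small=(326,345,150,168),large=(363,388,152,182),tape=(398,423,145,178)).items():
    P=W[v0:v1,u0:u1].reshape(-1,3); P=P[np.isfinite(P[:,2])]; P=P[P[:,2]>8]
    top=np.percentile(P[:,2],97); T=P[P[:,2]>top-8]
    print(n,len(P),"top",top.round(1),"all",rect(P),"topslab",len(T),rect(T),T.mean(0).round(1))
# red pockets
b,g,r=im[...,0],im[...,1],im[...,2]
m=((r>120)&(g<70)&(b<70)).astype(np.uint8); m[:,:165]=0; m[:,260:]=0; m[:140]=0;m[230:]=0
k,L,S,C=cv2.connectedComponentsWithStats(m)
for i in range(1,k):
    if S[i,4]>30:
        P=W[L==i]; print("pocket",C[i].round(),S[i,4],rect(P),np.nanmedian(P[:,2]).round(1))
for q in [(225,45),(100,300),(230,290)]: print(W[q].round(1))
```

```text
level 553 top 52.3 all (array([ 471.8, -106.4]), array([ 61.1, 186.6]), np.float32(86.3)) topslab 402 (array([ 455.2, -109.4]), array([ 24.4, 179.1]), np.float32(84.9)) [ 455.4 -109.3   47.8]
driver 522 top 38.7 all (array([ 462.7, -330.8]), array([ 62.2, 181.2]), np.float32(-74.2)) topslab 328 (array([ 466.2, -361.1]), array([ 33.3, 113.8]), np.float32(-89.2)) [ 466.7 -362.4   34.6]
small 105 top 64.7 all (array([ 607.2, -106.5]), array([28.5, 39.2]), np.float32(-45.2)) topslab 63 (array([ 603.1, -103. ]), array([26.6, 27.9]), np.float32(42.7)) [ 603.5 -102.3   61.3]
large 278 top 75.2 all (array([ 583.9, -236.3]), array([62. , 71.9]), np.float32(-47.7)) topslab 178 (array([ 581.8, -223.2]), array([45.4, 45.9]), np.float32(1.3)) [ 581.7 -222.8   71.3]
tape 377 top 68.0 all (array([ 606.9, -336.3]), array([71.3, 87.3]), np.float32(-0.9)) topslab 140 (array([ 605.4, -330.1]), array([37.6, 58.9]), np.float32(-19.0)) [ 597.9 -327.5   64.2]
pocket [210. 161.] 380 (array([600.6, 284.8]), array([47.9, 82.3]), np.float32(5.8)) 18.0
pocket [236. 159.] 287 (array([606.9, 205.2]), array([58.2, 58.3]), np.float32(-20.2)) 18.0
pocket [184. 163.] 121 (array([591.5, 365.6]), array([28. , 38.6]), np.float32(43.9)) 17.7
pocket [217. 188.] 702 (array([507.1, 275.7]), array([ 44.6, 189.3]), np.float32(-79.5)) 17.7
pocket [212. 211.] 694 (array([nan, nan]), array([0., 0.]), np.float32(nan)) 18.0
[3.972e+02 7.903e+02 5.000e-01]
[805.2  10.1   2.4]
[392.1  33.4  -1.3]
```

View pics/crop0.png

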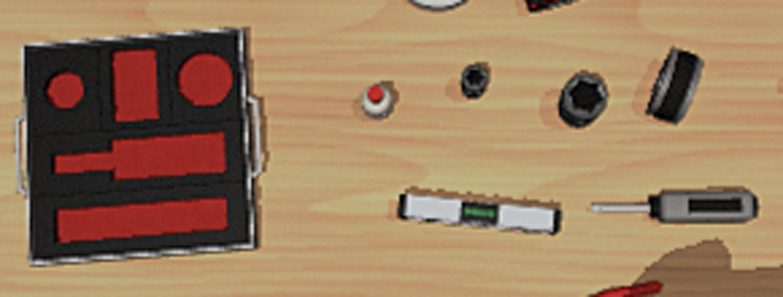

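The crop confirms the choices: the level, grey screwdriver, tape measure on its end and two black sockets, with the glue bottle excluded. The tray's long axis is at about 95.5°. Next I'll correct the pocket centres for wall occlusion and combine both cameras for the tool outlines.

```bash
cat > fit.py <<'E'
from h import *
from scipy.optimize import least_squares
d=np.load("top0.npz"); im=d["im"].astype(int); c=camera("top")
M=np.linalg.inv(c["cam_to_world"])
def proj(P):
    q=np.c_[P,np.ones(len(P))]@M.T
    return np.c_[c["fx"]*q[:,0]/-q[:,2]+c["cx"], c["fy"]*-q[:,1]/-q[:,2]+c["cy"]]
b,g,r=im[...,0],im[...,1],im[...,2]
m=((r>120)&(g<70)&(b<70)).astype(np.uint8); m[:,:165]=0; m[:,260:]=0; m[:140]=0;m[230:]=0
k,L,S,C=cv2.connectedComponentsWithStats(m)
box=lambda x0,x1,h:[(x0,-h),(x1,-h),(x1,h),(x0,h)]
cir=lambda r:[(r*np.cos(t),r*np.sin(t)) for t in np.linspace(0,6.28,60)]
# outlines in tray frame: x along tray long axis (module x for long modules)
O=dict(tape=((210,161),box(-26,26,42)),large=((236,159),cir(32)),small=((184,163),cir(22)),level=((212,211),box(-97,97,19)),
 driver=((217,188),[(-99,-24),(31,-24),(31,-11.5),(97,-11.5),(97,11.5),(31,11.5),(31,24),(-99,24)]))
K=8; yaw=np.radians(95.5); base=1.0
def cen(o,x,y,yaw):
    a=np.array(o,float); R=np.array([[np.cos(yaw),-np.sin(yaw)],[np.sin(yaw),np.cos(yaw)]])
    W2=a@R.T+[x,y]; out=[]
    for z in (14+base,26+base):
        I=np.zeros((400*K//4,640*K//4),np.uint8)  # window 160x100 px at origin (150,140)
        p=(proj(np.c_[W2,np.full(len(a),z)])-[150,140]+.5)*K
        cv2.fillPoly(I,[np.round(p*16).astype(np.int32)],1,shift=4); out.append(I)
    V=out[0]&out[1]; mm=cv2.moments(V,True)
    return np.array([mm["m10"]/mm["m00"],mm["m01"]/mm["m00"]])/K-.5+[150,140],mm["m00"]/K/K
pos={}
for it in range(2):
    for n,(px,o) in O.items():
        i=min(range(1,k),key=lambda i:np.hypot(*(C[i]-px)) if S[i,4]>30 else 1e9); t=C[i]
        x,y=pos.get(n,(560,280))
        for _ in range(6):
            e,ar=cen(o,x,y,yaw); d_=(t-e)*3.0; x-=d_[1]; y-=d_[0]
        pos[n]=(x,y)
        print(n,np.round((x,y),1),"res",np.round(d_,2),"area",round(ar),S[i,4])
    A=np.array(pos["small"])-pos["large"]; yaw=np.arctan2(A[1],A[0]); print("yaw",np.degrees(yaw),np.hypot(*A))
    B=np.array(pos["tape"])-pos["level"]; print("depth yaw",np.degrees(np.arctan2(B[1],B[0])),np.hypot(*B))
# tools, both views
from collections import OrderedDict
W=[np.load(n+"0.npz")["W"].reshape(-1,3) for n in ("top","side")]
for n,(x,y,rx,ry) in dict(level=(455,-109,35,105),driver=(466,-330,30,105),small=(603,-103,28,28),large=(582,-223,38,38),tape=(604,-330,48,40)).items():
    for nm,P in zip(("top","side","both"),W+[np.vstack(W)]):
        P=P[np.isfinite(P[:,0])]; P=P[(abs(P[:,0]-x)<rx)&(abs(P[:,1]-y)<ry)&(P[:,2]>12)]
        rc=cv2.minAreaRect(P[:,:2].astype(np.float32)); print(n,nm,len(P),P[:,2].max().round(),np.round(rc[0],1),np.round(rc[1],1),round(rc[2],1))
E
python3 fit.py
```

```text
tape [599.6 283.9] res [0.   0.11] area 418 380
large [607.2 203.7] res [-0.02  0.  ] area 311 287
small [592.7 363. ] res [-0.  0.] area 138 121
level [445.3 270.1] res [-0.19  0.05] area 763 694
driver [515.4 275.3] res [-0.03 -0.19] area 772 702
yaw 95.179595682935 160.00438273546968
depth yaw 5.098893778119865 154.88291869458203
tape [599.8 283.9] res [-0.01  0.02] area 416 380
large [607.2 203.7] res [-0.02  0.01] area 310 287
small [592.8 363. ] res [-0.01  0.  ] area 138 121
level [445.4 270.2] res [-0.15 -0.04] area 759 694
driver [515.5 275.2] res [0.09 0.01] area 770 702
yaw 95.15679140133203 160.0042165669108
depth yaw 5.064559805785741 154.93314659558874
level top 520 55.0 [ 454.6 -109.1] [179.6  25.6] 84.9
level side 582 54.0 [ 452.3 -107.7] [187.9  26. ] 84.9
level both 1102 55.0 [ 453.4 -107.8] [187.9  28.3] 84.9
driver top 516 41.0 [ 465.7 -328.9] [ 34.3 183.9] 1.6
driver side 328 40.0 [ 463.4 -324.8] [ 36.2 176.4] 1.5
driver both 844 41.0 [ 464.1 -328.7] [ 37.5 184.3] 1.6
small top 99 68.0 [ 603.6 -102.8] [28.4 28.7] 45.3
small side 163 66.0 [600.8 -97.7] [28.2 31.9] 81.5
small both 262 68.0 [ 601.7 -100. ] [30.6 33.7] 19.0
large top 272 81.0 [ 581.2 -222.5] [47.5 47.6] 88.7
large side 348 75.0 [ 579.  -219.8] [46.2 55.4] 23.7
large both 620 81.0 [ 579.9 -220.3] [48.2 57. ] 24.0
tape top 366 72.0 [ 602.3 -328.3] [40. 72.] 69.2
tape side 397 68.0 [ 599.  -326.4] [47.4 76.5] 73.4
tape both 763 72.0 [ 600.  -326.7] [47.4 78.6] 73.4
```

Fit is consistent: socket spacing is 160 mm, tape to level is 155 mm, and the tray yaw is 95.1°. I'll start with the screwdriver.

```bash
cat > job.py <<'E'
from h import *
import sys
YAW=95.1
def R(deg):
    c,s=np.cos(np.radians(deg)),np.sin(np.radians(deg)); return np.array([[c,s,0],[s,-c,0],[0,0,-1.]])
def say(t):
    s=read_state(); print(t,"t=%.1f"%s["time"],"p",s["eef_pos"].round(1),"gap %.1f F %.1f"%(s["finger_gap"],s["gripper_force"]),"ft",s["ft_force"].round(1))
def along(p,deg,d): return np.array(p,float)+d*np.array([np.cos(np.radians(deg)),np.sin(np.radians(deg))])
def pick(p,deg,h,zt=140):
    movep([*p,zt],R(deg)); movel([*p,h],max_speed=120); clamp(); say("clamped")
    movel([*p,zt],max_speed=120); say("lifted")
def place(p,deg,h,zt=140):
    movep([*p,zt],R(deg)); movel([*p,14+h+12],max_speed=120)
    g=movel([*p,14+h-2],max_speed=25,guard=6); say("down guard=%s"%g)
    open_gripper(); say("open"); movel([*p,zt+20],max_speed=200)
def snap(n,box=None,f=1):
    c=camera("top"); i=c["image"]
    if box: u0,u1,v0,v1=box; i=i[v0:v1,u0:u1]
    cv2.imwrite(f"pics/{n}.png",cv2.resize(i,None,fx=f,fy=f,interpolation=cv2.INTER_CUBIC));
E
python3 - <<'E'
from job import *
pick(along((465,-329),91.3,-26),91.3,14)
place(along((515.5,275.2),YAW,-26),YAW,14)
snap("drv",(160,450,120,240),2.7)
E
```

```text
clamped t=3.1 p [ 465.8 -355.1   14.5] gap 33.1 F 60.7 ft [-1.   1.   8.3]
lifted t=4.3 p [ 465.3 -354.8  139.3] gap 32.7 F 59.6 ft [-0.   0.3 -1.1]
down guard=True t=7.9 p [518.  249.3  31.5] gap 32.4 F 61.1 ft [-1.2 -0.4 11.3]
open t=8.4 p [517.8 249.1  31.1] gap 85.1 F 0.0 ft [ 0.3 -0.2  0. ]
```

View pics/drv.png

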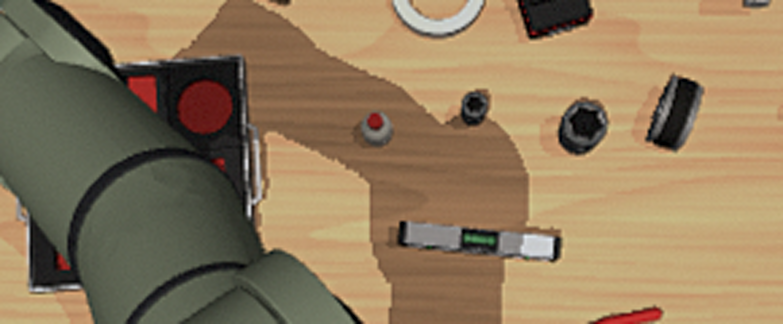

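The arm hides the tray in this picture, while the other four tools at the right are undisturbed. Contact came about 3 mm high, which fits the 17–18 mm floor seen in the depth data. I'll pick up the tape measure and check the tray once the arm is clear.

Run:
```python
from job import *
pick((602,-328.3),160,30)
c=camera("top"); snap("drv2",(160,270,130,240),5)
W=cloud(c); P=W[180:200,195:250].reshape(-1,3); P=P[(P[:,2]>42)]
P=P[P[:,2]<70]; print(len(P),np.median(P[:,2]),cv2.minAreaRect(P[:,:2].astype(np.float32)))
```

```text
clamped t=12.9 p [ 602.2 -328.3   30.5] gap 37.4 F 60.6 ft [-0.7  1.1  6.1]
lifted t=14.0 p [ 601.6 -328.2  139.1] gap 37.2 F 60.3 ft [ 0.6  0.3 -3. ]
419 50.27506486174025 ((517.2024536132812, 241.80853271484375), (35.09496307373047, 117.5392074584961), 5.922031879425049)
```

View pics/drv2.png

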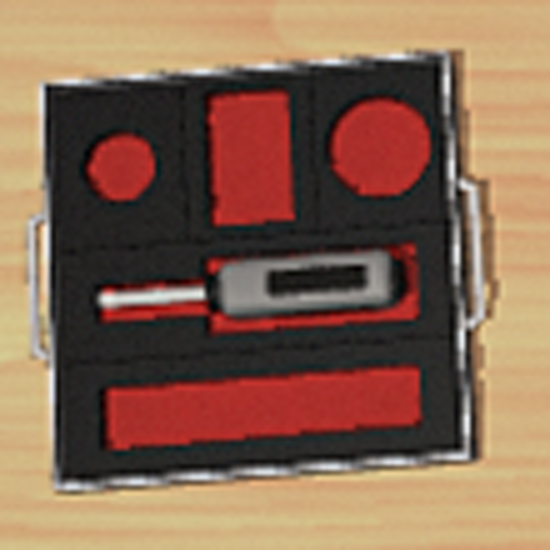

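The screwdriver is seated in its pocket: handle at (310,283) in the crop, inside the red outline, with its top at 50 mm as expected. I'll place the tape measure and then the sockets.

Run:
```python
from job import *
place((599.8,283.9),YAW+90,30,zt=150)
pick((580.5,-221.5),90,35,150)
snap("tape",(160,270,130,240),5)
place((607.2,203.7),YAW,35,150)
pick((602.5,-101.5),90,28,160)
say("small held")
```

```text
down guard=True t=17.7 p [600.1 284.1  47.4] gap 37.5 F 62.3 ft [-2.9 -1.5 11.7]
open t=18.2 p [599.6 283.8  46.6] gap 85.2 F 0.0 ft [-0.2 -0.8  1. ]
clamped t=22.3 p [ 581.2 -221.7   35.9] gap 48.6 F 60.7 ft [ 0.1 -0.2  9.8]
lifted t=23.4 p [ 580.1 -221.4  149.2] gap 48.3 F 62.8 ft [ 0.4  0.4 -6.7]
down guard=True t=26.4 p [607.6 203.7  53. ] gap 48.7 F 63.8 ft [-0.  -0.   8.2]
open t=26.8 p [606.8 203.4  52.1] gap 85.5 F 0.0 ft [ 1.   0.1 -1. ]
clamped t=30.5 p [ 602.8 -101.5   28.3] gap 28.3 F 58.6 ft [ 0.  -1.   5.6]
lifted t=31.8 p [ 602.1 -101.5  159.3] gap 28.4 F 59.0 ft [-0.5 -0.9 -1.9]
small held t=31.8 p [ 602.1 -101.5  159.3] gap 28.4 F 59.0 ft [-0.5 -0.9 -1.9]
```

View pics/tape.png

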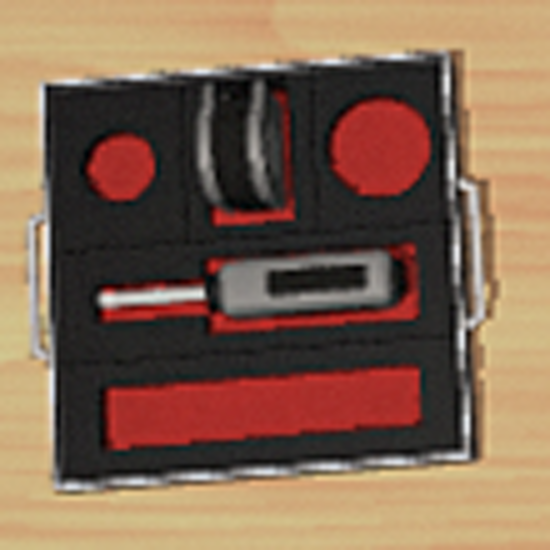

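The tape sits in its pocket at (240,150), with red visible evenly around its base. Now the small socket, then the level, gripped 45 mm towards the shank side so the fingers clear the handle.

Run:
```python
from job import *
place((592.8,363.0),YAW,28,170)
pick(along((454,-108.5),84.9,45),84.9,16,160)
snap("sock",(160,270,130,240),5)
place(along((445.4,270.2),YAW,45),YAW,16,160)
movep([400,-400,250],R(60)); wait(.5)
snap("end",(160,270,130,240),5); c=camera("side"); cv2.imwrite("pics/endside.png",cv2.resize(c["image"][220:345,160:330],None,fx=4,fy=4,interpolation=cv2.INTER_CUBIC))
c=camera("top"); W=cloud(c)
for n,(x,y) in dict(tape=(599.8,283.9),large=(607.2,203.7),small=(592.8,363),level=(445.4,270.2)).items():
    P=W.reshape(-1,3); rx,ry=(30,105) if n=="level" else (42,36)
    P=P[(abs(P[:,0]-x)<rx)&(abs(P[:,1]-y)<ry)&(P[:,2]>40)]
    if n=="level": P=P[P[:,0]<480]
    r=cv2.minAreaRect(P[:,:2].astype(np.float32)); print(n,"target",x,y,len(P),np.percentile(P[:,2],90),np.round(r[0],1),np.round(r[1],1),round(r[2],1))
say("")
```

```text
down guard=True t=35.0 p [593.5 363.1  44.8] gap 28.7 F 59.3 ft [2.7 0.6 2.3]
open t=35.6 p [592.8 362.8  44.6] gap 85.4 F 0.0 ft [-0.5  0.4  0.8]
clamped t=40.1 p [458.2 -63.7  16.3] gap 23.5 F 59.3 ft [-0.6 -0.2  8.3]
lifted t=41.4 p [457.7 -63.6 159.4] gap 23.5 F 58.8 ft [ 1.   0.5 -1.4]
down guard=True t=44.5 p [441.9 315.2  32.9] gap 22.9 F 60.5 ft [ 1.4 -0.1  4.6]
open t=45.1 p [441.5 314.8  32.8] gap 85.4 F 0.0 ft [ 0.3 -0.4 -0.3]
tape target 599.8 283.9 378 82.29024982905102 [600.5 281.4] [73.5 39.2] 5.5
large target 607.2 203.7 275 90.20568100993259 [605.8 200.5] [48.  48.6] 0.8
small target 592.8 363 113 80.12857964599016 [591.8 360.3] [29.1 28.5] 50.3
level target 445.4 270.2 532 66.4859604110142 [445.6 269.1] [ 27.1 180.4] 5.5
 t=49.2 p [ 400. -400.  250.] gap 85.9 F 0.0 ft [ 0.  -0.9  0.3]
```

View pics/end.png

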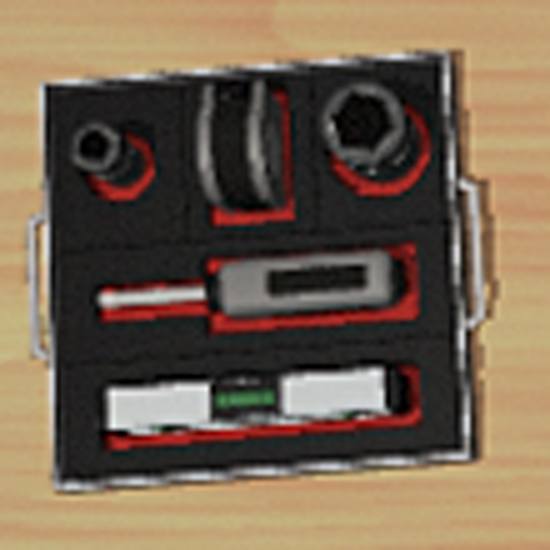

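View pics/endside.png

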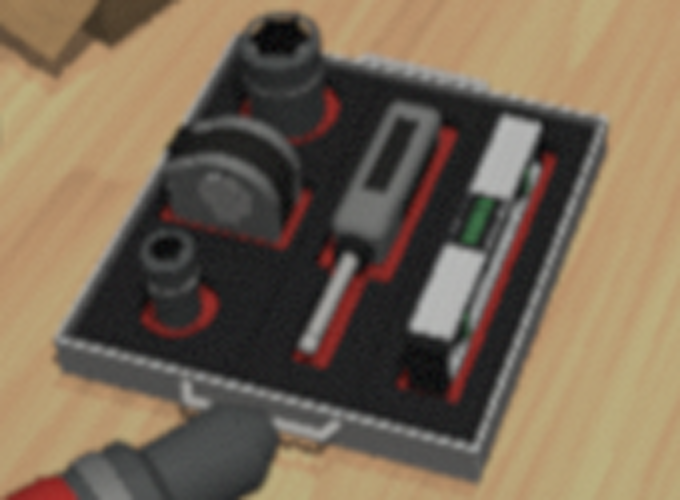

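Both views show all five tools seated upright in their pockets, within about 3 mm of centre and at consistent heights. Handing in.

```bash
python3 -c "
from workcell import *
print(finish_job())"
```

```text
the job is handed in; nothing more can be done
None
```

All five tools are back in their own pockets, released and at rest; the job was handed in after about 50 s of robot time, and the system returned no pass or fail verdict.

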